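# Roll the microphone-arm tube into its vee cradle and clamp it

### The arm

A 6-joint arm with a two-finger parallel gripper is mounted at the origin on the work surface. World frame = base frame: x ahead of the robot, y to its left, z up, the work surface at z = 0. Lengths are in mm, angles in rad, forces in N, time in s.
With the tool pointing down it reaches from about 400 to 825 mm from the base axis. Payload 7 kg.
Tool frame: the origin (TCP) lies midway between the tips of the shut fingers; the grasp point (between the pads) lies 19 mm behind it; z points along the fingers, x is the direction in which the jaws open and shut, and the axes are right-handed (so a half turn about z gives the same grasp; the last joint's range is limited). The gripper opens to 85 mm and grips with 20 to 120 N. Pads are 22 mm wide; open, the fingers measure 114 mm over their backs; the gripper's body (76 mm by 85 mm) begins 54 mm behind the grasp point. The pads swing forward as they close: fully open they stand 13 mm farther back than shut.
Start: joints at [-0.948, 0.359, 0.012, 0, -1.224, -0.288], TCP at [221.765, -637.507, 231.302] pointing down, gripper open.
Joint ranges: [-3.07, 3.07], [-1.43, 2.12], [-1.02, 1.25], [-3.03, 1.67], [-3.05, -0], [-3.03, 3.03]. Speed limits (rad/s): [2.39, 2.39, 3.01, 3.14, 3.14, 3.14].

### API

Orientations are given as a unit quaternion [w, x, y, z].
In Python, from rig import r, vision gives the robot as it stands.
- The arm moves only by the shell command python3 -m crank 'ROWS' [FORCE]. ROWS is JSON, one flat list of numbers, 7 for each row, row after row: the shift along the tool's x, y, z in m, then the turn, a rotation vector about the tool's x, y, z in degrees, then the finger opening in m, from 0 to 0.0854. A call has 1 to 12 rows; each row shifts and turns the commanded pose from where the row before left it, along the tool's axes as they then stand; what a row does not reach is not made up. A row lasts 1/10 s, in which the tool goes at most 50 mm and 8.59 degrees, less where a joint would pass 70% of its speed; a pose out of reach is approached as far as the arm can. A call is refused whole if a number of a shift passes 0.05 or a number of a turn 8.59, either way. A call with a gripper value outside its range is refused whole. The fingers move at their own pace and stop on an object; FORCE is the grip in N (left out, the last holds). Time passes only in rows, so rows that do not move let the fingers close. It gives the time, the measured TCP pose, the force and the opening at its end, in the units of the state.
- r.state(): the state, without advancing time (a new reading comes with each control period).
- vision.snapshot(name): name is "side" or "top"; returns a dict with "frame" (480x640x3 uint8, red, green, blue), "depth" (480x640 float32, mm along the optical axis (not along the pixel's ray), 0 where there is no reading), "fx", "fy", "cx", "cy" (pixels), "extrinsics" (4x4, takes a point from camera to world coordinates). Camera axes: x right, y down, z forward; pixel columns grow to the right and rows downward; lengths in mm; the calibration is good to about 2 mm. A picture is of the moment at which its call begins.
- r.hand_in(): hands the job in, once; it reports no verdict.
Trained networks look in the newest picture that a camera, given by its name, has taken for a name from the list of things; names that differ only in an ending like _2 or _b are one class to them, and where a whole thing is asked for, a point or a joint stands for the part that bears it (a point fixed in the world has none). Each returns a list of dicts, best first, with "confidence" (0 to 1); they miss things now and then, are a little off and sometimes report something else, mostly with a low value. They report only what shows in the picture. A call takes as long as a camera call. They do not tell look-alikes from the thing itself.
- vision.look_for(camera, thing): "position" ([x, y, z] in mm, in world coordinates, good to about 4 mm: the middle of the surface that is visible of it).
The state is a dict: "time_s": time; "joints": joint angles; "dq": joint speeds; "joint_efforts": joint torques, N m; "position": TCP position; "tool_rot": TCP orientation; "wrist_force": force on the tool from outside, world axes, zero at the start; "wrist_torque": the same for the moment, N m; "gripper_width": finger opening in mm.
Only numpy, scipy, OpenCV 4.12 (cv2) and the standard library are available. Lean on these libraries where they do the work, as an engineer would, in place of code of your own. Each camera call takes 0.05 s, during which the arm holds its last target. There are 200 camera calls.

### The job

Roll the steel microphone-arm tube gently along the wooden runway, without picking it up, until it drops into the vee and settles there by itself, lying along the whole vee. Then press the sliding clamp jaw down until its pad holds the tube firmly with roughly 8 N (the jaw stays where it is left) but without crushing it, and let go. Leave the other things on the desk where they are.

Things in the scene. Friction and masses are not known exactly. Their poses are not given: they have to be found in the camera images.
- dock: Wooden clamping cradle fixed on the desk, 100 mm wide (x), 168 mm long (y from -102 to 66). Origin: at desk level straight below the bottom line of the vee, half way along it. x runs along the vee, +y is the way the tube rolls, z up. From -y to +y: lip, level runway, 90-degree vee, landing (58 mm high) with the clamp's post.
- runway (a point): Middle of the level runway's surface, 50 mm above the desk, axes as the cradle's. The runway spans cradle y -94 to -18 mm; a lip 8 mm thick closes its outer end (y -102 to -94 mm, top 58 mm above the desk). A tube on it stays where it is left and rolls with about 1 N.
- seat (a point): Where the tube's centre lies when home in the vee, 60.3 mm above the desk, over the vee's bottom line, half way along; axes as the cradle's. The vee's bottom is 32 mm high; its near wall rises to y -18 mm (50 mm high), its far wall to y +26 mm (58 mm high).
- post_top (a point): Top of the steel post (24 mm in x, 14 mm in y) that guides the clamp jaw: cradle x 0, y +50 mm, 147 mm above the desk.
- tube: Steel tube with black end caps, 40 mm diameter, 160 mm long, 0.25 to 0.4 kg. Origin at its centre, x along the tube. Starts on the runway roughly along the vee, centre 70 mm above the desk. Once its centre passes the runway's edge (cradle y -18 mm) it drops by itself 10 mm into the vee. Must not be lifted 12 mm off the runway nor pushed with more than 15 N.
- jaw: Aluminium sliding clamp jaw: an arm 24 mm wide (x), 12 mm thick, reaching from the post over the vee. Origin: on the arm's top face above the middle of the vee, the spot to press; axes as the cradle's. Slides straight down only, up to 36 mm from its top place (origin 128 mm above the desk); starts 0 to 3 mm down. Needs 9 to 10 N to slide and stays where it is left.
- jaw_end (a point): Free end of the jaw's arm, top face, 13 mm from the jaw's origin towards the runway. Below the origin hangs a 20 mm round rubber pad on a 4 N/mm spring, underside 23 to 31 mm below the origin: its screw is set anew each time, unmeasured, so feel the force rise above the drag. Stop near 17.5 N in all (8 N on the tube); under 4 N on the tube is loose, over 14 N crushes it.
- dish: Small white ceramic dish, 100 mm across, 28 mm high, beside the +x end of the cradle; bystander. Origin at its underside.
- remote: Black plastic remote with one round button on top, 150 x 44 x 19 mm, length along its x, beside the -x end of the cradle; bystander. Origin at its underside.
- controller: Transparent plastic game controller, about 105 x 155 x 40 mm; bystander. Origin at its underside.
- tumbler: Brushed steel tumbler standing upright, 76 mm across, 130 mm high; bystander. Origin at its underside.
- stand: Wooden phone stand, 90 x 80 mm, 110 mm high; bystander. Origin at its underside.
- mouse: Black computer mouse, 115 x 62 x 36 mm; bystander. Origin at its underside.
There are look-alikes about, which are no part of the job. Of the things that look like the dock, the largest one is meant.

How it is judged:
By the outcome, as a careful person would: the job done as asked, in the order asked, and still so for the second after the job is handed in, with the robot touching nothing.
It also fails if it takes over 51 s, if anything falls off the work surface, if the arm or the gripper's body presses on something with over 40 N, if the wrist force passes 120 N, or if a joint passes its speed limit or range.

## Working session

There is one attempt and no reset: what is moved stays moved. The work goes in short steps, Python scripts to look and compute and a shell command to move; the robot and the scene stay as the last step left them, time stands still between calls to the robot, and variables do not carry over. Pictures are saved under pics/ and viewed, about 8 in all and at most 12, crops included, and the job is handed in when it is done.

```bash
mkdir -p pics; ls; python3 - <<'E'
from rig import r, vision
import cv2, numpy as np
s=r.state(); print(s)
for c in ("top","side"):
    d=vision.snapshot(c); cv2.imwrite(f"pics/{c}0.png",d["frame"][:,:,::-1]); np.savez(f"{c}0.npz",**d)
    print(c,d["fx"],d["cx"],d["cy"],np.round(d["extrinsics"],3).tolist())
    for t in ("dock","tube","jaw","remote","dish"):
        print(c,t,[(np.round(o["position"]).tolist(),round(o["confidence"],2)) for o in vision.look_for(c,t)])
E
```

```text
pics
{'time_s': 0.0, 'joints': array([-9.47906564e-01,  3.59423534e-01,  1.10046272e-02, -3.69018892e-04,
       -1.22408003e+00, -2.88092096e-01]), 'dq': array([-0.00054571,  0.00199727,  0.00051898,  0.00081219,  0.00076701,
        0.0003808 ]), 'joint_efforts': array([ 1.41293513e-03, -5.83322346e+01,  2.93418485e+01,  6.93604723e+00,
       -6.03082299e-03, -6.89232436e-06]), 'position': array([ 221.59378767, -637.05485036,  230.31297377]), 'tool_rot': array([-7.49198297e-04,  5.79456699e-01,  8.15002564e-01,  4.39906345e-04]), 'wrist_force': array([-0.31693462, -0.08873345,  0.59758807]), 'wrist_torque': array([-0.03169746, -0.01185708,  0.00799574]), 'gripper_width': 85.54031683963859}
top 623.2992192895571 318.17357368170747 233.49063549204962 [[0.011, -0.997, 0.072, 457.948], [-1.0, -0.012, -0.003, 22.291], [0.004, -0.072, -0.997, 1547.806], [0.0, 0.0, 0.0, 1.0]]
top dock [([425.0, 221.0, 37.0], 0.92), ([550.0, 53.0, 48.0], 0.88), ([598.0, -156.0, 32.0], 0.56), ([384.0, -386.0, 36.0], 0.22)]
top tube []
top jaw [([546.0, 80.0, 124.0], 0.64), ([602.0, -129.0, 90.0], 0.57), ([411.0, 250.0, 86.0], 0.56)]
top remote [([399.0, 34.0, 14.0], 0.87), ([570.0, 6.0, 87.0], 0.24)]
top dish [([720.0, 31.0, 12.0], 0.72)]
side 599.1582757505618 320.929623346964 248.26468175651212 [[-0.951, -0.252, 0.178, 350.291], [-0.308, 0.744, -0.593, 795.574], [0.016, -0.619, -0.785, 1184.334], [0.0, 0.0, 0.0, 1.0]]
side dock [([540.0, 104.0, 58.0], 0.93), ([595.0, -122.0, 37.0], 0.78), ([424.0, 235.0, 34.0], 0.72)]
side tube [([576.0, 13.0, 81.0], 0.82), ([540.0, 100.0, 120.0], 0.41)]
side jaw [([543.0, 101.0, 122.0], 0.74), ([408.0, 262.0, 80.0], 0.57), ([599.0, -109.0, 82.0], 0.44), ([636.0, -421.0, 28.0], 0.27)]
side remote [([400.0, 42.0, 19.0], 0.65)]
side dish [([722.0, 23.0, 18.0], 0.66), ([639.0, -420.0, 27.0], 0.57), ([538.0, 104.0, 59.0], 0.43)]
```

```bash
python3 - <<'E'
import cv2
a=cv2.imread("pics/top0.png")[130:330,200:460]; cv2.imwrite("pics/t1.png",cv2.resize(a,None,fx=3,fy=3))
E
```

```text
(no output)
```

View pics/t1.png

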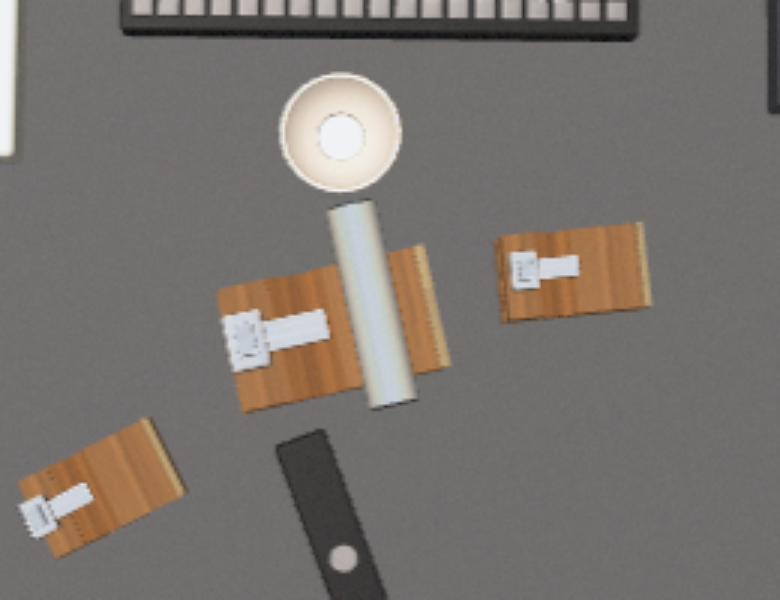

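View pics/side0.png

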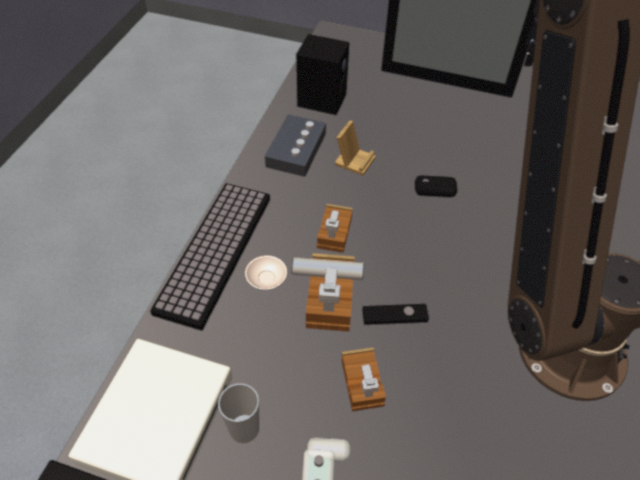

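The dock is the middle one: lip on the right at crop (436,306), post on the left at (246,340). The tube lies across the runway from (352,205) to (393,404). The dish is at +x, the remote at -x, and the two smaller cradles are look-alikes. Next I fit the poses.

```bash
cat > h.py <<'E'
import numpy as np
def px(d,u,v,z):
    "pixel -> world point on plane z"
    E=d["extrinsics"]; ray=E[:3,:3]@[(u-d["cx"])/d["fx"],(v-d["cy"])/d["fy"],1]
    return E[:3,3]+ray*(z-E[2,3])/ray[2]
def cloud(d):
    v,u=np.mgrid[:480,:640]; D=d["depth"]
    P=np.stack([(u-d["cx"])/d["fx"]*D,(v-d["cy"])/d["fy"]*D,D],-1)
    P=P@d["extrinsics"][:3,:3].T+d["extrinsics"][:3,3]; P[D==0]=np.nan; return P
E
python3 - <<'E'
import numpy as np
from h import *
d=dict(np.load("top0.npz"))
c=lambda x,y,z:px(d,200+(x-1)/3,130+(y-1)/3,z)
A,B,C,D=[c(*p,58) for p in((218,290),(245,411),(422,245),(450,367))]
print(np.round([A,B,C,D]),np.linalg.norm(A-C),np.linalg.norm(B-D),np.linalg.norm(A-B),np.linalg.norm(C-D))
M=(A+B+C+D)/4
yd=(A+B-C-D);yd/=np.linalg.norm(yd); th=np.arctan2(-yd[0],yd[1])
xd=np.array([np.cos(th),np.sin(th),0])
x2=(A-B+C-D);print("th",np.degrees(th),np.degrees(np.arctan2(x2[1],x2[0])))
O=M+18*yd;O[2]=0;print("dock O",O)
for n,v in(("lip",(436,306,58)),("tubeA",(352,205,74)),("tubeB",(393,404,74)),("jawend",(328,324,127)),("post",(246,340,127))):
    p=c(*v)-O;print(n,np.round([p@xd,p@yd],1))
# cloud
P=cloud(d).reshape(-1,3)-O; L=np.c_[P@xd,P@yd,P[:,2]]
L=L[np.isfinite(L).all(1)]
t=L[(abs(L[:,0])<95)&(L[:,1]<-15)&(L[:,1]>-92)&(L[:,2]>65)&(L[:,2]<95)]
print("tube",len(t),t.min(0),t.max(0),np.polyfit(t[:,0],t[:,1],1),np.percentile(t[:,2],95))
l=L[(abs(L[:,0])<50)&(L[:,1]<-80)&(L[:,1]>-115)&(L[:,2]>50)&(L[:,2]<65)];print("lip",l.min(0),l.max(0))
j=L[(abs(L[:,0])<25)&(L[:,1]<30)&(L[:,1]>-30)&(L[:,2]>115)&(L[:,2]<140)];print("jaw",len(j),j.min(0),j.max(0),np.median(j,0))
E
```

```text
[[581. 127.  58.]
 [485. 104.  58.]
 [620. -36.  58.]
 [522. -59.  58.]] 167.13342292575763 166.9727807860634 99.05484921129498 100.22306152047734
th 12.970446900416366 13.426471117663276
dock O [548.0013456   51.82068199   0.        ]
lip [-1.000e-01 -1.015e+02]
tubeA [ 91.5 -52.8]
tubeB [-69.5 -50.7]
jawend [ -0.4 -13.9]
post [ 1.  49.6]
tube 1140 [-70.47979194 -71.67593921  68.29755733] [ 91.95192993 -31.83261839  94.96865458] [ 3.01665970e-03 -5.14020351e+01] 92.52043205472683
lip [ -49.02380199 -102.98443433   50.00627662] [ 49.48366782 -80.06533138  64.93440325]
jaw 201 [-11.38691877 -13.7461275  115.07968847] [ 12.49606325  29.76966888 133.08941425] [-1.04234747e-01  8.26367030e+00  1.26098929e+02]
```

```bash
R="0.0273,0.0334,0,0,0,0,0.05"
python3 -m crank '[0.0273,0.0334,0,0,0,0,0.05, 0.0273,0.0334,0,0,0,0,0.05, 0.0273,0.0334,0,0,0,0,0.05, 0.0273,0.0334,0,0,0,0,0.05, 0.0273,0.0334,0,0,0,0,0.05, 0.0273,0.0334,0,0,0,0,0.05, 0.0273,0.0334,0,0,0,0,0.05, 0.0273,0.0334,0,0,0,0,0.05]'
python3 -m crank '[0.0273,0.0334,0,0,0,0,0.05, 0.0273,0.0334,0,0,0,0,0.05, 0.0273,0.0334,0,0,0,0,0.05, 0.0273,0.0334,0,0,0,0,0.05, 0.0273,0.0334,0,0,0,0,0.05, 0.0273,0.0334,0,0,0,0,0.05, 0.0273,0.0334,0,0,0,0,0.05, 0.0273,0.0334,0,0,0,0,0.05]'
python3 -m crank '[0,0,0,0,0,-8.39,0.05, 0,0,0,0,0,-8.39,0.05, 0,0,0,0,0,-8.39,0.05, 0,0,0,0,0,-8.39,0.05, 0,0,0,0,0,-8.39,0.05, 0,0,0,0,0,-8.39,0.05, 0,0,0,0,0,-8.39,0.05, 0,0,0,0,0,-8.39,0.05, 0,0,0,0,0,-8.39,0.05, 0,0,0,0,0,-8.39,0.05, 0,0,0,0,0,0,0.05]'
```

```text
time_s: 1.4
position: [403.0, -341.9, 231.7]
tool_rot: [0.0, 0.579, 0.815, 0.0]
wrist_force: [0.8, -0.9, -0.0]
gripper_width: 50.2
time_s: 2.2
position: [583.7, -47.6, 231.7]
tool_rot: [0.0, 0.579, 0.815, 0.0]
wrist_force: [0.0, -1.1, -0.8]
gripper_width: 50.2
time_s: 3.3
position: [583.0, -49.4, 231.4]
tool_rot: [0.0, -0.115, 0.993, 0.0]
wrist_force: [0.1, -0.3, 0.3]
gripper_width: 50.1
```

```bash

python3 -m crank '[0,0,0,-7.5,0,0,0.05, 0,0,0,-7.5,0,0,0.05, 0,-0.0074,0.0275,0,0,0,0.05, 0,-0.0074,0.0275,0,0,0,0.05, 0,-0.0074,0.0275,0,0,0,0.05, 0,-0.0074,0.0275,0,0,0,0.05, 0,-0.0074,0.0275,0,0,0,0.05, 0,-0.0074,0.0275,0,0,0,0.05,0,0,0,0,0,0,0.05,0,0,0,0,0,0,0.05]'
python3 - <<'E'
from rig import r,vision
import cv2,numpy as np
for c in ("top","side"):
    d=vision.snapshot(c); np.savez(f"{c}1.npz",**d)
    f=d["frame"][:,:,::-1]; f=f[150:290,240:380] if c=="top" else f[190:330,270:410]
    cv2.imwrite(f"pics/{c}1.png",cv2.resize(f,None,fx=3,fy=3))
a=np.hstack([cv2.imread("pics/top1.png"),cv2.imread("pics/side1.png")[:,:380]]);cv2.imwrite("pics/m1.png",a)
print(r.state()["wrist_force"])
E
```

```text
time_s: 4.3
position: [583.1, -49.7, 60.7]
tool_rot: [-0.015, -0.112, 0.985, 0.129]
wrist_force: [0.6, -0.0, 1.1]
gripper_width: 49.9
[-0.01100742 -0.47173674  1.5586069 ]
```

View pics/m1.png

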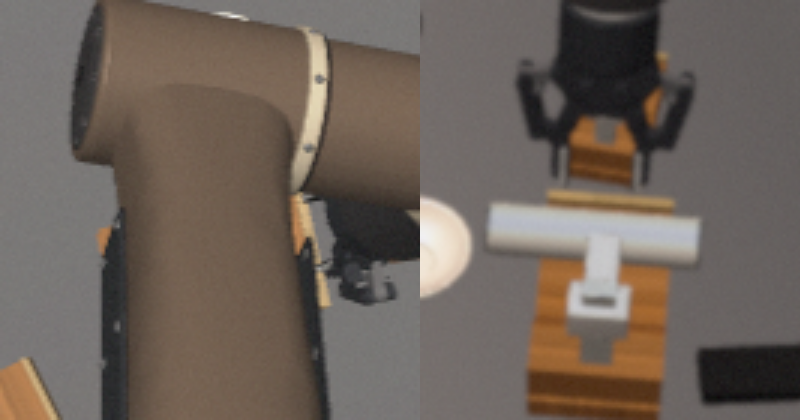

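```bash

python3 -m crank '[0,0.0058,0.00155,0,0,0,0.05, 0,0.0058,0.00155,0,0,0,0.05, 0,0.0058,0.00155,0,0,0,0.05, 0,0.00193,0.00052,0,0,0,0.05, 0,0.00193,0.00052,0,0,0,0.05, 0,0.00193,0.00052,0,0,0,0.05, 0,0.00193,0.00052,0,0,0,0.05, 0,0.00193,0.00052,0,0,0,0.05, 0,0.00193,0.00052,0,0,0,0.05]'
cat > look.py <<'E'
import sys,numpy as np,cv2
from rig import r,vision
from h import *
O=np.array([548,51.8,0]);th=np.radians(13.1);xd=np.array([np.cos(th),np.sin(th),0]);yd=np.array([-xd[1],xd[0],0])
d=vision.snapshot("side");P=cloud(d).reshape(-1,3)-O;L=np.c_[P@xd,P@yd,P[:,2]];L=L[np.isfinite(L).all(1)]
for x0 in(-60,60,85):
    t=L[(abs(L[:,0]-x0)<10)&(L[:,1]<40)&(L[:,1]>-90)&(L[:,2]>55)&(L[:,2]<98)]
    k=t[t[:,2]>np.percentile(t[:,2],85)]
    print("tube x",x0,"top y,z",np.round(np.median(k,0)[1:],1),"y range",np.round(np.percentile(t[:,1],[3,97]),1))
s=r.state();p=s["position"]-O;print("TCP dock",np.round([p@xd,p@yd,p[2]],1),"F",np.round(s["wrist_force"],2),s["time_s"])
if len(sys.argv)>1: cv2.imwrite(sys.argv[1],cv2.resize(d["frame"][190:330,250:430,::-1],None,fx=4,fy=4))
E
python3 look.py
```

```text
time_s: 5.3
position: [576.2, -20.3, 60.4]
tool_rot: [-0.015, -0.113, 0.985, 0.13]
wrist_force: [-0.4, -0.6, 0.5]
gripper_width: 50.1
tube x -60 top y,z [-44.8  89.8] y range [-58.2 -25.5]
tube x 60 top y,z [-44.3  89.5] y range [-59.8 -24.8]
tube x 85 top y,z [-40.9  90. ] y range [-58.2 -25.7]
TCP dock [ 11.1 -76.3  60.4] F [-0.2   0.23  0.52] 5.35
```

```bash

python3 -m crank '[0,0.00193,0.00052,0,0,0,0.05, 0,0.00193,0.00052,0,0,0,0.05, 0,0.00193,0.00052,0,0,0,0.05, 0,0.00193,0.00052,0,0,0,0.05, 0,0.00193,0.00052,0,0,0,0.05, 0,0.00193,0.00052,0,0,0,0.05, 0,0.00193,0.00052,0,0,0,0.05, 0,0.00193,0.00052,0,0,0,0.05, 0,0.00193,0.00052,0,0,0,0.05, 0,0.00193,0.00052,0,0,0,0.05]'
python3 look.py
```

```text
time_s: 6.35
position: [571.6, -0.7, 60.4]
tool_rot: [-0.015, -0.113, 0.985, 0.13]
wrist_force: [-0.0, -0.1, 0.5]
gripper_width: 50.2
tube x -60 top y,z [-21.6  89.9] y range [-38.8  -5.6]
tube x 60 top y,z [-24.5  90.1] y range [-37.5   3.5]
tube x 85 top y,z [-23.7  90.3] y range [-38.3  -5.4]
TCP dock [ 11.1 -56.2  60.4] F [-0.11  0.47 -0.09] 6.4
```

```bash

python3 -m crank '[0,0.0015,0.0004,0,0,0,0.05, 0,0.0015,0.0004,0,0,0,0.05, 0,0.0015,0.0004,0,0,0,0.05, 0,0.0015,0.0004,0,0,0,0.05, 0,0.0015,0.0004,0,0,0,0.05]'
python3 look.py pics/s2.png
```

```text
time_s: 6.9
position: [569.9, 6.8, 60.4]
tool_rot: [-0.015, -0.113, 0.985, 0.13]
wrist_force: [-0.1, -0.5, 1.4]
gripper_width: 50.1
tube x -60 top y,z [-15.1  89.1] y range [-29.6   2.3]
tube x 60 top y,z [-18.7  89.9] y range [-31.5  29.1]
tube x 85 top y,z [-15.8  90.2] y range [-31.7   2.2]
TCP dock [ 11.1 -48.6  60.4] F [0.45 0.1  0.84] 6.95
```

View pics/s2.png

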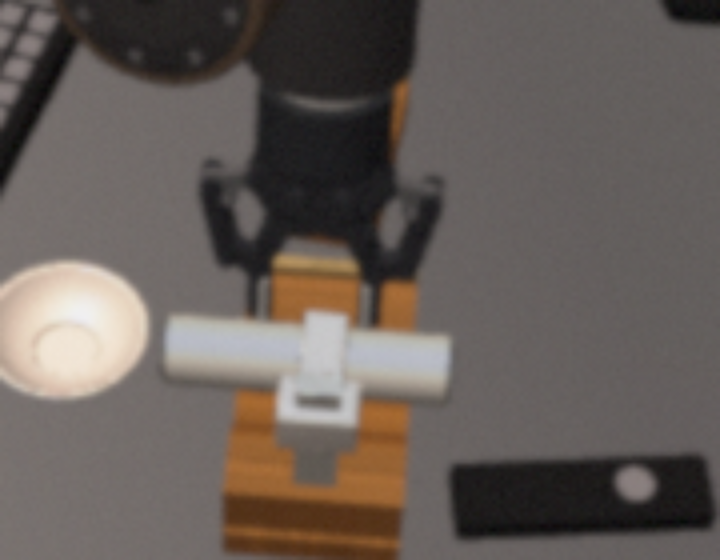

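The tube spans (165,345) to (450,370), still square to the vee and under the jaw arm at (325,345). It is at the runway's edge and hasn't dropped yet, so I'll nudge on.

```bash

python3 -m crank '[0,0.0015,0.0004,0,0,0,0.05, 0,0.0015,0.0004,0,0,0,0.05, 0,0.001,0.0003,0,0,0,0.05, 0,0,0,0,0,0,0.05, 0,0,0,0,0,0,0.05]'
python3 look.py
```

```text
time_s: 7.45
position: [569.0, 10.8, 60.4]
tool_rot: [-0.015, -0.113, 0.985, 0.13]
wrist_force: [0.2, -0.8, -0.2]
gripper_width: 50.0
tube x -60 top y,z [ 1.3 80.5] y range [-13.   21.6]
tube x 60 top y,z [ 4.8 80.3] y range [-13.   22.5]
tube x 85 top y,z [ 1.6 80.4] y range [-11.7  21. ]
TCP dock [ 11.1 -44.7  60.4] F [ 0.32 -0.05  1.21] 7.5
```

```bash

python3 -m crank '[0,0,-0.035,0,0,0,0.05, 0,0,-0.035,0,0,0,0.05, 0,0,-0.035,0,0,0,0.02, 0,0,-0.035,0,0,0,0, 0,0,0,7.5,0,0,0, 0,0,0,7.5,0,0,0, 0.0037,0.027,0,0,0,0,0, 0.0037,0.027,0,0,0,0,0, 0.0036,0.027,0,0,0,0,0, 0,0,0.015,0,0,0,0, 0,0,0.015,0,0,0,0, 0,0,0,0,0,0,0]'
python3 look.py pics/s3.png
```

```text
time_s: 8.7
position: [546.8, 51.8, 163.9]
tool_rot: [-0.002, -0.114, 0.993, -0.0]
wrist_force: [-0.3, 0.3, 0.2]
gripper_width: -0.1
tube x -60 top y,z [ 2.  80.2] y range [-13.1  20.9]
tube x 60 top y,z [ 5.3 80.6] y range [-11.9  22.4]
tube x 85 top y,z [ 3.  81.3] y range [-12.6  20.9]
TCP dock [ -0.4  -0.  165.1] F [ 0.85 -0.06  0.77] 8.75
```

View pics/s3.png

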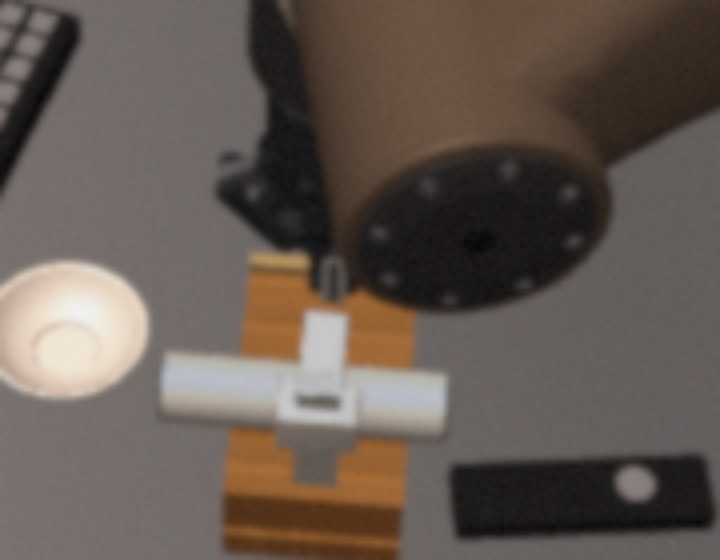

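The tube is home in the vee, spanning (160,390) to (445,405) with its top at 80.4 mm, and the shut tips are over the jaw. Now I'll come down onto it.

```bash

python3 -m crank '[0,0,0.011,0,0,0,0, 0,0,0.011,0,0,0,0, 0,0,0.009,0,0,0,0, 0,0,0,0,0,0,0]' | egrep 'time|pos|force'
for i in 1; do python3 -m crank '[0,0,0.001,0,0,0,0, 0,0,0.001,0,0,0,0,0,0,0.001,0,0,0,0]' | egrep 'pos|force'; 
python3 -m crank '[0,0,0.001,0,0,0,0, 0,0,0.001,0,0,0,0]' | egrep 'pos|force'
python3 -m crank '[0,0,0.001,0,0,0,0, 0,0,0.001,0,0,0,0]' | egrep 'pos|force'
python3 -m crank '[0,0,0.001,0,0,0,0, 0,0,0.001,0,0,0,0]' | egrep 'pos|force'
python3 -m crank '[0,0,0.001,0,0,0,0, 0,0,0.001,0,0,0,0]' | egrep 'time|pos|force'; done
```

```text
time_s: 9.15
position: [547.2, 51.4, 132.9]
wrist_force: [0.3, 0.0, -0.1]
position: [548.4, 52.0, 131.9]
wrist_force: [1.4, -0.9, -0.2]
position: [548.2, 51.9, 129.7]
wrist_force: [-0.2, -0.7, 0.0]
position: [548.2, 51.9, 127.6]
wrist_force: [0.5, -0.2, -0.4]
position: [548.2, 51.8, 126.2]
wrist_force: [-3.9, 0.9, 8.8]
time_s: 10.25
position: [548.2, 51.9, 124.6]
wrist_force: [-4.7, 0.1, 9.4]
```

```bash

python3 -m crank '[0,0,0.001,0,0,0,0, 0,0,0.001,0,0,0,0, 0,0,0.001,0,0,0,0, 0,0,0.001,0,0,0,0, 0,0,0.001,0,0,0,0]' | egrep 'pos|force'
python3 -m crank '[0,0,0.001,0,0,0,0, 0,0,0.001,0,0,0,0, 0,0,0.001,0,0,0,0]' | egrep 'pos|force'
python3 -m crank '[0,0,0.001,0,0,0,0, 0,0,0.001,0,0,0,0, 0,0,0.001,0,0,0,0]' | egrep 'time|pos|force'
```

```text
position: [548.2, 51.9, 119.6]
wrist_force: [-3.6, -0.5, 9.2]
position: [548.2, 51.9, 116.6]
wrist_force: [-5.0, 0.8, 9.5]
time_s: 11.35
position: [548.2, 51.9, 113.5]
wrist_force: [-3.9, -0.3, 8.8]
```

```bash

for i in 1 2; do python3 -m crank '[0,0,0.0005,0,0,0,0, 0,0,0.0005,0,0,0,0]' | egrep 'pos|force'; done
```

```text
position: [548.2, 51.9, 112.6]
wrist_force: [-4.6, 0.2, 9.7]
position: [548.2, 51.8, 111.6]
wrist_force: [-2.5, -0.5, 9.3]
```

```bash

for i in 1 2; do python3 -m crank '[0,0,0.0005,0,0,0,0, 0,0,0.0005,0,0,0,0]' | egrep 'pos|force'; done
```

```text
position: [548.2, 51.9, 110.6]
wrist_force: [-4.4, 0.8, 9.9]
position: [548.3, 51.9, 109.8]
wrist_force: [-6.4, 0.4, 12.7]
```

```bash

python3 -m crank '[0,0,0.0004,0,0,0,0]' | egrep 'pos|force'
python3 -m crank '[0,0,0.0002,0,0,0,0]' | egrep 'pos|force'
python3 -m crank '[0,0,0,0,0,0,0]' | egrep 'pos|force'
```

```text
position: [548.3, 51.9, 109.5]
wrist_force: [-5.9, -0.3, 13.0]
position: [548.2, 51.9, 109.4]
wrist_force: [-6.4, 0.7, 12.7]
position: [548.3, 51.9, 109.4]
wrist_force: [-5.4, 0.8, 12.4]
```

```bash

python3 -m crank '[0,0,0.0004,0,0,0,0]' | egrep 'pos|force'
python3 -m crank '[0,0,0.0004,0,0,0,0]' | egrep 'pos|force'
```

```text
position: [548.3, 51.9, 109.1]
wrist_force: [-5.5, 1.0, 14.4]
position: [548.3, 51.9, 108.8]
wrist_force: [-6.7, 1.4, 15.4]
```

```bash

python3 -m crank '[0,0,0.0004,0,0,0,0]' | egrep 'pos|force'
```

```text
position: [548.3, 51.9, 108.5]
wrist_force: [-7.8, 0.6, 17.7]
```

That reads about 17.7 N in all, roughly 8 N above the drag. I'll let go straight up, then back off.

```bash

python3 -m crank '[0,0,-0.003,0,0,0,0, 0,0,-0.01,0,0,0,0, 0,0,-0.03,0,0,0,0, 0,0,-0.04,0,0,0,0, 0,0,-0.04,0,0,0,0, 0,-0.04,0,0,0,0,0, 0,-0.05,0,0,0,0,0, 0,-0.05,0,0,0,0,0, 0,-0.05,0,0,0,0,0, 0,0,0,0,0,0,0, 0,0,0,0,0,0,0, 0,0,0,0,0,0,0]'
cat >> look.py <<'E'
j=L[(abs(L[:,0])<9)&(abs(L[:,1])<10)&(L[:,2]>95)&(L[:,2]<140)];print("jaw top z",len(j),np.median(j[:,2]))
E
python3 look.py pics/s4.png
```

```text
time_s: 13.95
position: [591.0, -132.9, 229.9]
tool_rot: [-0.0, -0.114, 0.993, 0.0]
wrist_force: [0.2, 0.1, -0.8]
gripper_width: 0.1
tube x -60 top y,z [ 2.5 80.8] y range [-12.9  22.6]
tube x 60 top y,z [-0.3 80.2] y range [-11.8  24.9]
tube x 85 top y,z [ 4.3 81.1] y range [-11.2  20.8]
TCP dock [ 2.000e-01 -1.892e+02  2.301e+02] F [ 0.18  0.31 -0.46] 14.0
jaw top z 57 106.70218698256417
```

View pics/s4.png

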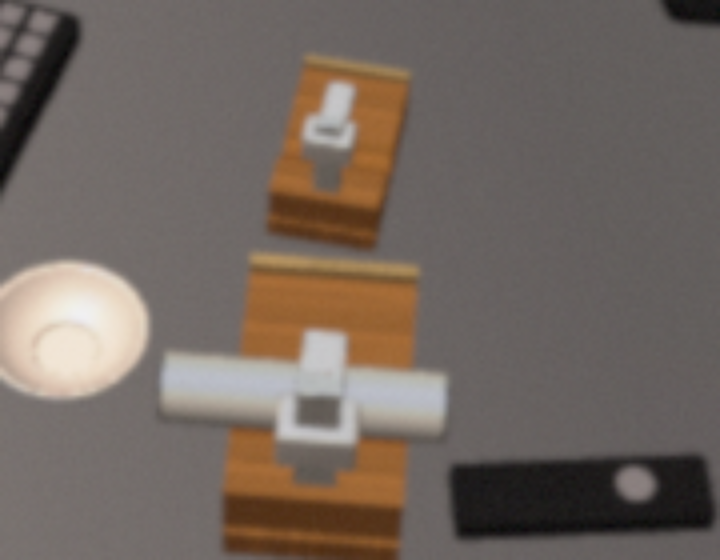

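The jaw, at (322,375), is down and has stayed on the tube. The tube lies along the vee, (160,390) to (445,405), and the dish and remote haven't moved. The robot is clear.

```bash
python3 -c "
from rig import r
print(r.hand_in())"
```

```text
the job is handed in; nothing more can be done
None
```

I rolled the tube along the runway with the open fingertips until it dropped into the vee by itself, then clamped it with the jaw, let go and handed the job in at about 14 s.

- **Tube:** its top reads about 80.5 mm at the three places I measured along its length, against 80.3 mm expected when home. It is square to the vee and overhangs both ends, sitting about 11 mm off-centre towards the dish. Wrist forces read while pushing stayed around 1 N, which is within the noise.
- **Clamp:** sliding drag was about 9.3 N. I stopped at 17.7 N in all, so the pad presses with about 8.3 N, give or take roughly 0.5 N of sensor noise. The force rose over about 2 mm of travel, which fits the 4 N/mm spring.
- **After letting go:** the camera put the jaw's top at 106.7 mm and the arm's own reading when I stopped was 108.5 mm. That difference is within the camera's 2 mm calibration, so I take it the jaw stayed put.
- **Other things:** the dish, the remote and the look-alike cradle in view looked undisturbed in the last picture. I did not look again at the controller, tumbler, stand or mouse; the arm stayed high on its way across and the force readings showed no contact.

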